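# Angle the long cassette past the lamp post into its bay

## Robot

A 6-joint arm with a two-finger parallel gripper is mounted at the origin on the work surface. World frame = base frame: x ahead of the robot, y to its left, z up, the work surface at z = 0. Lengths are in m, angles in rad, forces in N, time in s.
With the tool pointing down it reaches from about 0.375 to 0.975 m from the base axis. Payload 3.8 kg.
Tool frame: the origin (TCP) lies between the finger pads; the fingertips stand 22 mm ahead of it and the grasp point (between the pads) lies 3 mm ahead of it; z points along the fingers, y is the line along which they close (so a half turn about z gives the same grasp; the last joint's range is limited). The gripper opens to 88 mm and grips with 3 to 60 N. Pads are 18 mm wide; open, the fingers measure 123 mm over their backs; the gripper's body (75 mm by 187 mm) begins 45 mm behind the grasp point.
Start: joints at [1.287, 0.264, 1.604, -0, 1.274, -0.037], TCP at [0.165, 0.655, 0.261] pointing down, gripper open.
Joint ranges: [-2.63, 2.63], [-0.94, 2.18], [0.31, 2.57], [-1.31, 4.45], [0, 2.66], [-2.55, 2.55]. Speed limits (rad/s): [2.57, 2.57, 3.14, 3.14, 3.14, 3.14].

## Interface

Orientations are given as a unit quaternion [x, y, z, w].
In Python, from rig import r gives the robot as it stands.
- The arm moves only by the shell command python3 -m inch 'ROWS'. ROWS is JSON, one flat list of numbers, 7 for each row, row after row: the shift along the tool's x, y, z in mm, then the turn, a rotation vector about the tool's x, y, z in rad, then the closure, from 0 (fully open) to 1 (shut). In form: [x, y, z, wx, wy, wz, fingers, x, y, z, wx, wy, wz, fingers, ...]. A call has exactly 10 rows; each row is the pose to reach, as a shift and turn from the pose commanded when the call began, along the tool's axes at that moment; what a row does not reach only later rows make up. A row lasts 1/12 s, in which the tool goes at most 41.7 mm and 7.16 degrees, less where a joint would pass 70% of its speed; a pose out of reach is approached as far as the arm can. A call with a gripper value outside its range is refused whole. The fingers move at their own pace and stop on an object; the grip force is fixed at half the most. Time passes only in rows, so rows that repeat a pose let the fingers close, or fill a call up. It gives the time, the measured TCP pose, the force, the opening and the grip force at its end, in the units of the state.
- r.read_state(): the state, without advancing time (a new reading comes with each control period).
- r.read_camera(name): name is "side" or "top" or "wrist"; returns the picture (384x512x3 uint8, red, green, blue); there is no depth.
- r.get_calibration(name): a dict with "K" (3x3 intrinsics, pixels), "D" ([k1, k2, p1, p2, k3] as OpenCV has them; the pictures are not rectified), "T" (4x4, takes a point from camera to world coordinates). Camera axes: x right, y down, z forward; pixel columns grow to the right and rows downward; lengths in m; the calibration is good to about 2 mm. A picture is of the moment at which its call begins: read the wrist's pose just before it. get_calibration takes no time and is no camera call; for the wrist camera it gives the pose at the moment of the call.
- r.close_job(): hands the job in; it is judged then, once.
The state is a dict: "t": time; "q": joint angles; "qd": joint speeds; "tau": joint torques, N m; "ee_pos": TCP position; "tool_rot": TCP orientation; "ft_force": force on the tool from outside, world axes, zero at the start; "wrist_torque": the same for the moment, N m; "opening": opening from 0.0 (shut) to 1.0 (fully open); "grasp_force": force on a finger pad.
Only numpy, scipy, OpenCV 4.12 (cv2) and the standard library are available. Lean on these libraries where they do the work, as an engineer would, in place of code of your own. Each camera call takes 0.05 s, during which the arm holds its last target. There are 200 camera calls.

## Task

Push the long steel instrument cassette across the worktop into the grey parking bay, using the fingertips only: push its end nearer the post in behind the post first, then push the other end round until the whole cassette lies inside the bay. Keep it flat on the worktop, never lifting or carrying it, and leave everything else where it stands.

Things in the scene. Friction and masses are not known exactly. Their poses are not given: they have to be found in the camera images.
- cassette: Long closed steel instrument cassette with small dark slots, a box 240 mm long, 46 mm wide, 28 mm high, 0.28 to 0.56 kg, loose and flat on the worktop between robot and bay, roughly parallel to the bay. Origin: centre of its underside; x across its width, y along its length, z up. It slides and turns on the worktop when pushed with 1 to 4 N.
- end_a (a point): Centre of the end face of the cassette at its +y end, 120 mm from its middle, 14 mm above its underside.
- end_b (a point): Centre of the end face of the cassette at its -y end, 120 mm from its middle, 14 mm above its underside.
- bay: Fixed parking bay of grey plastic beyond the cassette: back and two side walls 30 mm high, 14 mm thick, no floor (the worktop runs through it), its long front open towards the robot. Clear inside: 280 x 70 mm deep. Origin: on the worktop, middle of the open front; x points into the bay (back wall's inner face at x = 70 mm), y along it (side walls' inner faces at +-140 mm).
- post: Fixed upright bare steel post (a lamp socket), 20 mm diameter, 65 mm high, 95 mm from the bay's middle towards its +y or -y end (varies), its axis 12 mm in front of the opening. From post to far side wall: 225 mm, too narrow for the cassette to enter square. Origin: its foot, on the axis. A flush steel disc, 26 mm across, marks the empty socket at the other end and is no obstacle.
- dappen: Small steel cup, 40 mm diameter, 35 mm high, beside the bay's +y side wall. Origin: centre of its foot. Loose; leave it where it stands.
- vial: Small amber jar, 28 mm diameter, 50 mm high, beside the bay's -y side wall. Origin: centre of its foot. Loose; leave it where it stands.
- saline: White bottle, 60 mm diameter, 150 mm high, to the left of the bay. Origin: centre of its foot. Loose; leave it where it stands.
- swabs: Glass jar with steel lid, 72 mm diameter, 85 mm high, to the right of the bay. Origin: centre of its foot. Loose; leave it where it stands.
- phone: Black phone lying flat, 72 x 148 x 9 mm, to the right. Origin: centre of its underside. Loose; leave it where it stands.
- tape: Roll of white tape lying flat, 64 mm diameter, 20 mm high, to the left. Origin: centre of its underside. Loose; leave it where it stands.
- forceps: Steel forceps lying flat, about 140 mm long and 8 mm high, near the robot on the left. Origin: near its pivot. Loose; leave it where it stands.
- probe: Thin steel probe lying flat, 160 mm long, 8 mm thick, near the robot on the right. Origin: on its handle. Loose; leave it where it stands.

How it is judged:
On the way:
1. the cassette's end nearer the post is inside the bay, at the post (within 90 mm of it), while its other end is still outside the bay (((x of end_a in the frame of bay above 0.01 m and horizontal distance between end_a and post below 0.09 m and x of end_b in the frame of bay below 0 m) or (x of end_b in the frame of bay above 0.01 m and horizontal distance between end_b and post below 0.09 m and x of end_a in the frame of bay below 0 m))), for 0.1 s.
At the end, for the whole second after the job is handed in: The whole cassette lies inside the bay behind the post: both end centres at least 19 mm behind the front opening (so that its front side is inside, within 4 mm) and between the side walls, flat on the worktop and at rest; every bystander within 20 mm of its start (x of end_a in the frame of bay between 0.019 and 0.055 m and y of end_a in the frame of bay between -0.142 and 0.142 m and x of end_b in the frame of bay between 0.019 and 0.055 m and y of end_b in the frame of bay between -0.142 and 0.142 m and height (world z) of cassette below 0.004 m and angle between cassette's own z axis and vertical below 0.05 rad and linear speed of cassette below 0.01 m/s and distance of each of dappen, vial, saline, swabs, phone, tape, forceps, probe from where it was at the start of the episode below 0.02 m); the robot touches nothing.
It fails at once if the cassette was lifted or carried (more than 12 mm) or tipped (more than 0.2 rad) (height (world z) of cassette above 0.012 m or angle between cassette's own z axis and vertical above 0.2 rad).
It fails at once if a bystander was pushed more than 20 mm (distance of any of dappen, vial, saline, swabs, phone, tape, forceps, probe from where it was at the start of the episode above 0.02 m).
It also fails if it takes over 72 s, if anything falls off the work surface, if the arm or the gripper's body presses on something with over 40 N, if the wrist force passes 120 N, or if a joint passes its speed limit or range.

## Working session

There is one attempt and no reset: what is moved stays moved. The work goes in short steps, Python scripts to look and compute and a shell command to move; the robot and the scene stay as the last step left them, time stands still between calls to the robot, and variables do not carry over. Pictures are saved under pics/ and viewed, at most 10 in all, crops included, and the job is handed in when it is done.

```bash
mkdir -p pics; python3 - <<'E'
from rig import r
import cv2,numpy as np
s=r.read_state();print(s['t'],s['ee_pos'],s['tool_rot'],s['opening'])
for n in('top','side'):
    cv2.imwrite(f'pics/{n}0.png',r.read_camera(n)[:,:,::-1]);c=r.get_calibration(n);print(n,np.round(c['K'],1).tolist(),np.round(c['D'],3),np.round(c['T'],3).tolist())
E
```

```text
0.0 [0.16471611 0.65391494 0.25939422] [ 1.23044960e-01  9.92400471e-01 -1.10382976e-03 -1.56869916e-04] 1.0000652171823294
top [[377.9, 0.0, 252.0], [0.0, 377.9, 187.7], [0.0, 0.0, 1.0]] [-0.011  0.     0.     0.     0.   ] [[0.022, -0.984, 0.179, 0.315], [-1.0, -0.023, -0.006, -0.028], [0.011, -0.179, -0.984, 1.244], [0.0, 0.0, 0.0, 1.0]]
side [[405.1, 0.0, 253.8], [0.0, 405.1, 190.4], [0.0, 0.0, 1.0]] [-0.005  0.     0.     0.     0.   ] [[-0.843, -0.381, 0.38, 0.143], [-0.538, 0.607, -0.585, 0.574], [-0.008, -0.697, -0.717, 0.779], [0.0, 0.0, 0.0, 1.0]]
```

View pics/top0.png

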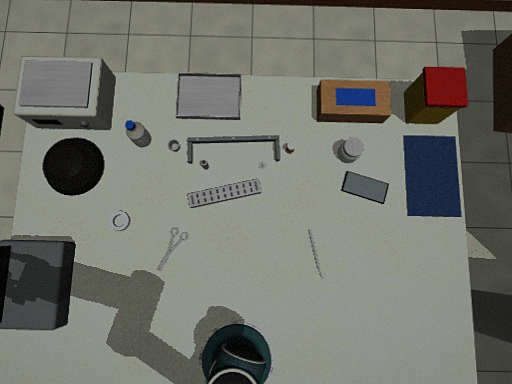

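View pics/side0.png

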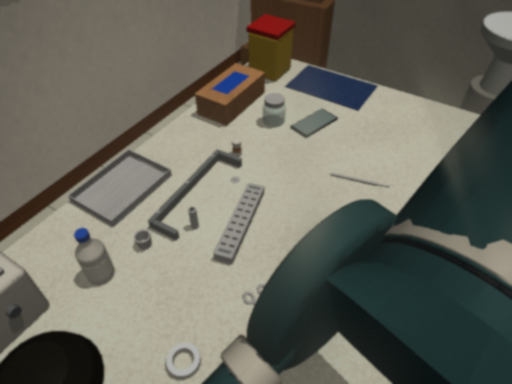

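The top view shows the bay at about (187-280, 135-162), the post at left (205,164), the flat disc at (262,165) and the cassette at (188-261, 180-207). I'll enlarge it to read exact pixels.

```bash
python3 - <<'E'
import cv2
i=cv2.imread('pics/top0.png')[125:217,160:310]
cv2.imwrite('pics/c1.png',cv2.resize(i,None,fx=5,fy=5,interpolation=cv2.INTER_CUBIC))
E
```

```text
(no output)
```

View pics/c1.png

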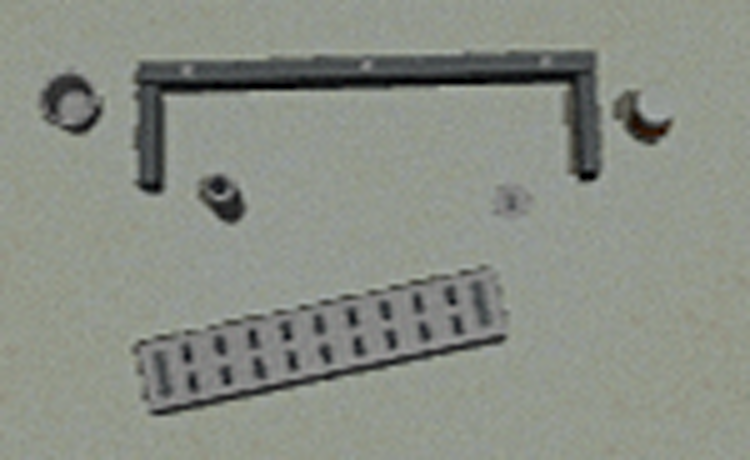

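The crop shows the bay's outer top corners at (137,64), (595,52), (140,187) and (597,177). The post's top is at (217,187), the disc at (511,202), and the cassette's top corners at (137,345), (491,268), (505,337) and (152,408).

```bash
cat > h.py <<'E'
from rig import r
import cv2,numpy as np
def px2w(n,uv,z,cal=None):
    c=cal or r.get_calibration(n);T=np.array(c['T'])
    p=cv2.undistortPoints(np.array(uv,float).reshape(-1,1,2),np.array(c['K']),np.array(c['D'])).reshape(-1,2)
    d=np.c_[p,np.ones(len(p))]@T[:3,:3].T
    return T[:3,3]+d*((z-T[2,3])/d[:,2])[:,None]
E
python3 - <<'E'
from h import *
f=lambda l,z:np.round(px2w('top',(np.array(l)+.5)/5-.5+[160,125],z)[:,:2]*1000,1).tolist()
print('bay',f([(137,64),(595,52),(140,187),(597,177)],.03))
print('cas',f([(137,345),(491,268),(505,337),(152,408)],.028))
print('post',f([(217,187)],.065),'disc',f([(511,202)],0))
print('dappen',f([(70,100)],.035),'vial',f([(648,105)],.05))
E
```

```text
bay [[701.3, 184.5], [717.3, -121.5], [616.8, 178.1], [630.9, -123.6]]
cas [[511.5, 174.9], [568.1, -54.6], [522.4, -64.6], [470.4, 163.0]]
post [[609.3, 122.8]] disc [[619.9, -67.9]]
dappen [[673.8, 226.7]] vial [[675.2, -155.1]]
```

```bash
cat >> h.py <<'E'
from scipy.spatial.transform import Rotation as R
O=np.array([625.5,27.5]);YB=.052
B=np.array([[np.cos(YB),-np.sin(YB)],[np.sin(YB),np.cos(YB)]])
def plan(bx,by,z,psi):
    "bay-frame target (mm), TCP height mm, tool-y heading rel. bay y -> inch row in current tool frame"
    s=r.read_state();T=R.from_quat(s['tool_rot'])
    w=np.r_[O+B@[bx,by],z]
    d=T.inv().apply(w-np.array(s['ee_pos'])*1000)
    a=psi+YB;y=np.array([-np.sin(a),np.cos(a),0]);zz=np.array([0,0,-1.]);G=R.from_matrix(np.c_[np.cross(y,zz),y,zz])
    if (T.inv()*G).magnitude()>np.pi/2: y=-y;G=R.from_matrix(np.c_[np.cross(y,zz),y,zz])
    print('t',s['t'],'shift',np.round(d,1),'rot',np.round((T.inv()*G).as_rotvec(),3))
def where():
    s=r.read_state();p=np.array(s['ee_pos'])*1000;T=R.from_quat(s['tool_rot']).as_matrix()
    print('tcp bay',np.round(B.T@(p[:2]-O),1),'z',round(p[2],1),'psi',round(np.arctan2(-T[0,1],T[1,1])-YB,3),'F',np.round(s['ft_force'],1))
E
python3 - <<'E'
from h import *
where();plan(-133,182,120,.18);plan(-133,182,30,.18)
E
```

```text
tcp bay [-427.6  649.6] z 259.5 psi -0.299 F [-0.6  0.5 -0. ]
t 0.1 shift [-419.2 -359.9  140.2] rot [-0.002 -0.001 -0.479]
t 0.1 shift [-419.2 -359.7  230.2] rot [-0.002 -0.001 -0.479]
```

```bash
python3 -m inch '[-30,-26,5,0,0,-0.05,1,-60,-51,10,0,0,-0.1,1,-90,-77,20,0,0,-0.15,1,-120,-103,30,0,0,-0.2,1,-150,-129,40,0,0,-0.25,1,-180,-154,50,0,0,-0.3,1,-210,-180,60,0,0,-0.35,1,-240,-206,80,0,0,-0.4,1,-270,-232,100,0,0,-0.45,1,-300,-258,120,0,0,-0.48,1]'
python3 - <<'E'
from h import *
where();plan(-133,182,100,.18);plan(-133,182,30,.18)
E
```

```text
t: 0.93
ee_pos: [0.3891, 0.3355, 0.1438]
tool_rot: [-0.118, 0.993, 0.0, 0.0]
ft_force: [1.0, 0.3, -0.5]
opening: 0.268
grasp_force: 0.0
tcp bay [-220.1  319.8] z 143.8 psi 0.184 F [ 1.   0.3 -0.5]
t 0.9333 shift [ -60.4 -151.4   43.8] rot [0.    0.001 0.004]
t 0.9333 shift [ -60.4 -151.4  113.8] rot [0.    0.001 0.004]
```

```bash
python3 -m inch '[-15,-30,10,0,0,0,1,-30,-65,20,0,0,0,1,-45,-100,30,0,0,0,1,-60,-135,40,0,0,0,1,-60,-148,50,0,0,0,1,-60,-151,70,0,0,0,1,-60,-151,90,0,0,0,1,-60,-151,105,0,0,0,1,-60,-151,112,0,0,0,1,-60,-151,112,0,0,0,1]'
python3 - <<'E'
from h import *
where()
cv2.imwrite('pics/w1.png',r.read_camera('wrist')[:,:,::-1])
i=r.read_camera('top')[125:235,150:310,::-1]
cv2.imwrite('pics/t1.png',cv2.resize(i,None,fx=4,fy=4,interpolation=cv2.INTER_CUBIC))
E
```

```text
t: 1.77
ee_pos: [0.4796, 0.2036, 0.0303]
tool_rot: [-0.116, 0.993, -0.0, -0.002]
ft_force: [0.3, 0.0, 0.5]
opening: 0.006
grasp_force: 0.0
tcp bay [-136.5  183.4] z 30.3 psi 0.181 F [0.3 0.  0.5]
```

View pics/w1.png

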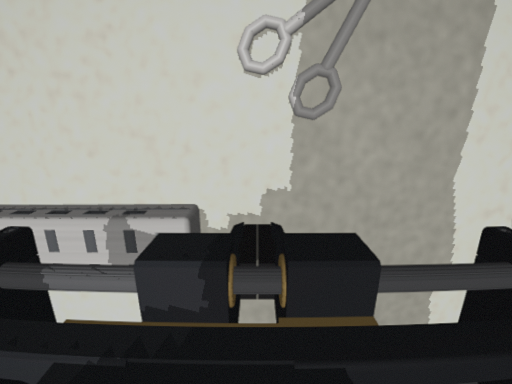

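The wrist view shows the closed fingertips at columns 232-285, just to the left of the cassette's end face at column 198, with the forceps well clear. I'll push it along its length.

```bash
python3 -m inch '[0,-6,0,0,0,0,1,0,-14,0,0,0,0,1,0,-23,0,0,0,0,1,0,-33,0,0,0,0,1,0,-43,0,0,0,0,1,0,-53,0,0,0,0,1,0,-63,0,0,0,0,1,0,-73,0,0,0,0,1,0,-82,0,0,0,0,1,0,-88,0,0,0,0,1]'
python3 - <<'E'
from h import *
where()
i=r.read_camera('top')[125:235,150:310,::-1]
cv2.imwrite('pics/t2.png',cv2.resize(i,None,fx=5,fy=5,interpolation=cv2.INTER_CUBIC))
E
```

```text
t: 2.7
ee_pos: [0.5028, 0.1174, 0.033]
tool_rot: [-0.116, 0.993, 0.0, 0.0]
ft_force: [-1.4, 4.4, 4.9]
opening: 0.004
grasp_force: 2.7
tcp bay [-117.9   96.2] z 33.0 psi 0.18 F [-1.4  4.4  4.9]
```

View pics/t2.png

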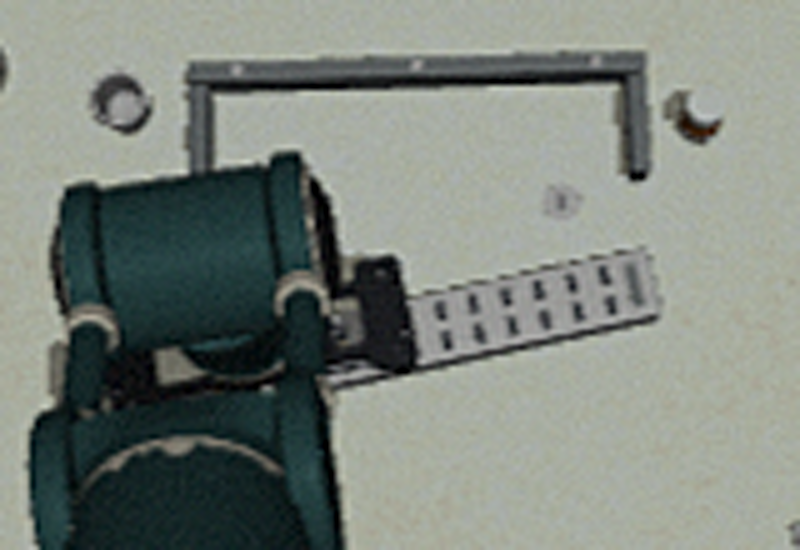

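The cassette slid straight, with its right end corners now at (640,247) and (658,319).

```bash
python3 - <<'E'
from h import *
w=px2w('top',(np.array([(640,247),(658,319)])+.5)/5-.5+[150,125],.028)[:,:2]*1000
b=(w-O)@B;print(b.round(1),'endb',b.mean(0).round(1))
where()
eb=b.mean(0);u=np.array([-np.sin(.175),np.cos(.175)]);n=np.array([-u[1],u[0]])
c=eb+120*u;print('c',c,'enda',c+120*u)
for k in (50,20): 
  t=c+85*u+n*(23+9+k-20+5);print(t)
  plan(*t,75,.18)
E
```

```text
[[ -49.3 -144.7]
 [ -97.8 -154.5]] endb [ -73.5 -149.6]
tcp bay [-118.    95.4] z 32.6 psi 0.18 F [ 0.1 -0.7 -0.2]
c [-94.40215781 -31.42204511] enda [-115.29513432   86.74513956]
[-175.17802761   40.61446548]
t 2.75 shift [ 66.1 -43.7 -42.3] rot [-0.001  0.     0.   ]
[-145.63623145   45.83770961]
t 2.75 shift [ 36.1 -43.8 -42.3] rot [-0.001  0.     0.   ]
```

```bash
python3 -m inch '[0,-10,0,0,0,0,1,0,-20,0,0,0,0,1,0,-10,0,0,0,0,1,0,-2,0,0,0,0,1,15,0,0,0,0,0,1,40,0,0,0,0,0,1,48,-5,0,0,0,0,1,48,-30,0,0,0,0,1,46,-55,0,0,0,0,1,46,-62,0,0,0,0,1]'
python3 - <<'E'
from h import *
where()
E
```

```text
t: 3.58
ee_pos: [0.4724, 0.046, 0.0325]
tool_rot: [-0.116, 0.993, -0.001, 0.0]
ft_force: [0.8, -0.6, -0.1]
opening: 0.01
grasp_force: 0.0
tcp bay [-151.9   26.4] z 32.5 psi 0.181 F [ 0.8 -0.6 -0.1]
```

```bash
python3 -m inch '[-8,0,0,0,0,0,1,-16,0,0,0,0,0.02,1,-24,0,0,0,0,0.07,1,-32,0,0,0,0,0.12,1,-40,0,0,0,0,0.18,1,-48,0,0,0,0,0.24,1,-56,0,0,0,0,0.30,1,-64,0,0,0,0,0.36,1,-68,0,0,0,0,0.38,1,-68,0,0,0,0,0.38,1]'
python3 - <<'E'
from h import *
where()
i=r.read_camera('top')[125:235,150:310,::-1]
cv2.imwrite('pics/t3.png',cv2.resize(i,None,fx=5,fy=5,interpolation=cv2.INTER_CUBIC))
E
```

```text
t: 4.42
ee_pos: [0.539, 0.0646, 0.0324]
tool_rot: [0.073, 0.997, 0.0, 0.0]
ft_force: [0.8, -0.3, 0.4]
opening: 0.006
grasp_force: 0.0
tcp bay [-84.4  41.5] z 32.4 psi -0.198 F [ 0.8 -0.3  0.4]
```

View pics/t3.png

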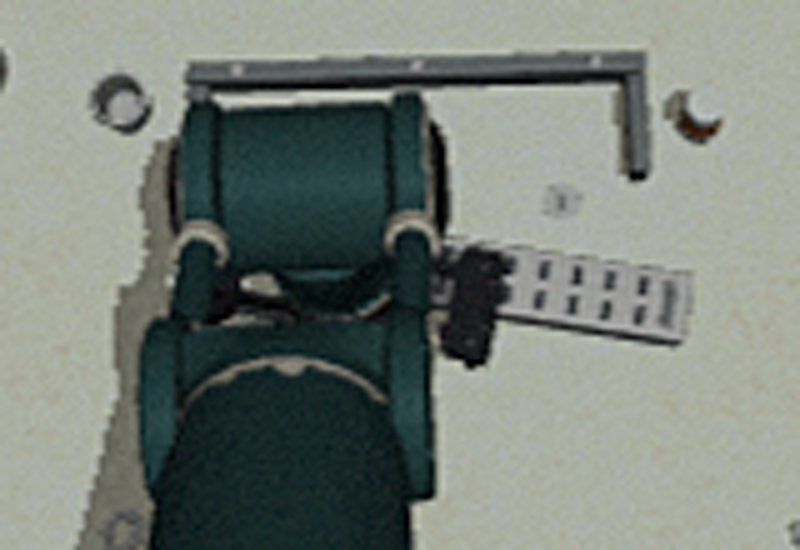

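The cassette is turning as planned: its right end corners are at (690,272) and (682,343), and its back edge passes through (520,248).

```bash
cat >> h.py <<'E'
def cass(pts,s=5,off=(150,125)):
    "pts: end_b back corner, end_b front corner, another back-edge point (crop px)"
    w=px2w('top',(np.array(pts)+.5)/s-.5+np.array(off),.028)[:,:2]*1000
    b=(w-O)@B;d=b[2]-b[0];phi=np.arctan2(-d[0],d[1]);u=np.array([-np.sin(phi),np.cos(phi)])
    eb=b[:2].mean(0);print('phi',phi.round(3),'endb',eb.round(1),'c',(eb+120*u).round(1),'enda',(eb+240*u).round(1));return phi,eb+120*u,u
E
python3 - <<'E'
from h import *
cass([(690,272),(682,343),(520,248)])
E
```

```text
phi -0.172 endb [ -90.5 -173.2] c [-70.1 -54.9] enda [-49.6  63.3]
```

```bash
python3 -m inch '[-8,1,0,0,0,0.05,1,-16,2,0,0,0,0.10,1,-24,3,0,0,0,0.15,1,-32,3,0,0,0,0.20,1,-41,3,0,0,0,0.25,1,-49,3,0,0,0,0.30,1,-49,3,0,0,0,0.30,1,-40,0,0,0,0,0.30,1,-15,-10,-40,0,0,0.30,1,20,-40,-60,0,0,0.30,1]'
python3 - <<'E'
from h import *
where();plan(-145,-230,75,-.5);plan(-145,-230,33,-.5)
E
```

```text
t: 5.3
ee_pos: [0.5227, 0.0343, 0.0861]
tool_rot: [0.22, 0.976, 0.0, -0.0]
ft_force: [0.3, -1.5, 1.6]
opening: 0.003
grasp_force: 0.0
tcp bay [-102.3   12.1] z 86.1 psi -0.495 F [ 0.3 -1.5  1.6]
t 5.3 shift [ -77.4 -233.3   11. ] rot [ 0.    -0.001  0.005]
t 5.3 shift [ -77.5 -233.3   53. ] rot [ 0.    -0.001  0.005]
```

```bash
python3 -m inch '[0,-30,0,0,0,0,1,-15,-65,0,0,0,0,1,-30,-100,0,0,0,0,1,-45,-135,0,0,0,0,1,-60,-170,0,0,0,0,1,-70,-205,0,0,0,0,1,-77,-230,0,0,0,0,1,-77,-233,0,0,0,0,1,-77,-233,0,0,0,0,1,-77,-233,0,0,0,0,1]'
python3 - <<'E'
from h import *
where()
i=r.read_camera('top')[125:235,150:310,::-1]
cv2.imwrite('pics/t4.png',cv2.resize(i,None,fx=5,fy=5,interpolation=cv2.INTER_CUBIC))
E
```

```text
t: 6.13
ee_pos: [0.4907, -0.2094, 0.0857]
tool_rot: [0.222, 0.975, 0.0, -0.001]
ft_force: [0.2, -0.0, -0.3]
opening: 0.006
grasp_force: 0.0
tcp bay [-146.9 -229.6] z 85.7 psi -0.499 F [ 0.2 -0.  -0.3]
```

View pics/t4.png

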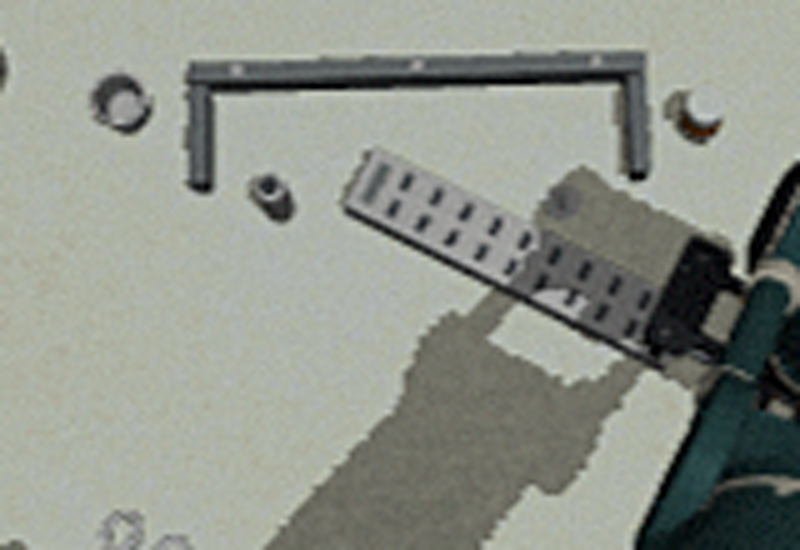

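The cassette's left end corners are at (373,148) and (345,207), and its back edge passes through about (540,231).

```bash
cat >> h.py <<'E'
def cassA(pts,s=5,off=(150,125)):
    "pts: end_a back corner, end_a front corner, another back-edge point (crop px)"
    w=px2w('top',(np.array(pts)+.5)/s-.5+np.array(off),.028)[:,:2]*1000
    b=(w-O)@B;d=b[0]-b[2];f=b[0]-b[1];phi=np.arctan2(-d[0],d[1]);print('phi by end face',np.arctan2(f[1],f[0]).round(3))
    u=np.array([-np.sin(phi),np.cos(phi)]);ea=b[:2].mean(0)
    print('phi',phi.round(3),'enda',ea.round(1),'c',(ea-120*u).round(1),'endb',(ea-240*u).round(1));return phi,ea-120*u,u
E
python3 - <<'E'
from h import *
phi,c,u=cassA([(373,148),(345,207),(540,231)])
for k in (18,):
  t=c-u*(120+9+k);print(t.round(1));plan(*t,75,phi);plan(*t,33,phi)
E
```

```text
phi by end face -0.449
phi -0.5 enda [ 3.1 39.4] c [-54.5 -65.9] endb [-112.  -171.2]
[-124.9 -194.9]
t 6.1833 shift [-2.7 40.4 10.8] rot [ 0.    -0.001  0.002]
t 6.1833 shift [-2.8 40.4 52.8] rot [ 0.    -0.001  0.002]
```

```bash
python3 -m inch '[-3,18,0,0,0,0,1,-3,34,10,0,0,0,1,-3,36,35,0,0,0,1,-3,36,52,0,0,0,1,-3,42,52,0,0,0,1,-3,52,52,0,0,0,1,-3,62,52,0,0,0,1,-3,72,52,0,0,0,1,-3,82,52,0,0,0,1,-3,92,52,0,0,0,1]'
python3 -m inch '[0,7,0,0,0,0,1,0,14,0,0,0,0,1,0,14,0,0,0,0,1,0,14,0,0,0,0,1,0,5,0,0,0,0,1,0,-8,0,0,0,0,1,0,-20,-5,0,0,0,1,0,-25,-25,0,0,0,1,0,-25,-45,0,0,0,1,0,-25,-45,0,0,0,1]'
python3 - <<'E'
from h import *
where()
i=r.read_camera('top')[125:235,150:310,::-1]
cv2.imwrite('pics/t5.png',cv2.resize(i,None,fx=5,fy=5,interpolation=cv2.INTER_CUBIC))
E
```

```text
t: 7.02
ee_pos: [0.5353, -0.1279, 0.0351]
tool_rot: [0.221, 0.975, -0.0, 0.001]
ft_force: [-1.2, -2.5, 2.0]
opening: 0.007
grasp_force: 1.6
t: 7.85
ee_pos: [0.5252, -0.1539, 0.0828]
tool_rot: [0.223, 0.975, -0.0, 0.003]
ft_force: [0.5, 0.1, 0.6]
opening: 0.004
grasp_force: 0.0
tcp bay [-109.6 -175.9] z 82.8 psi -0.501 F [0.5 0.1 0.6]
```

View pics/t5.png

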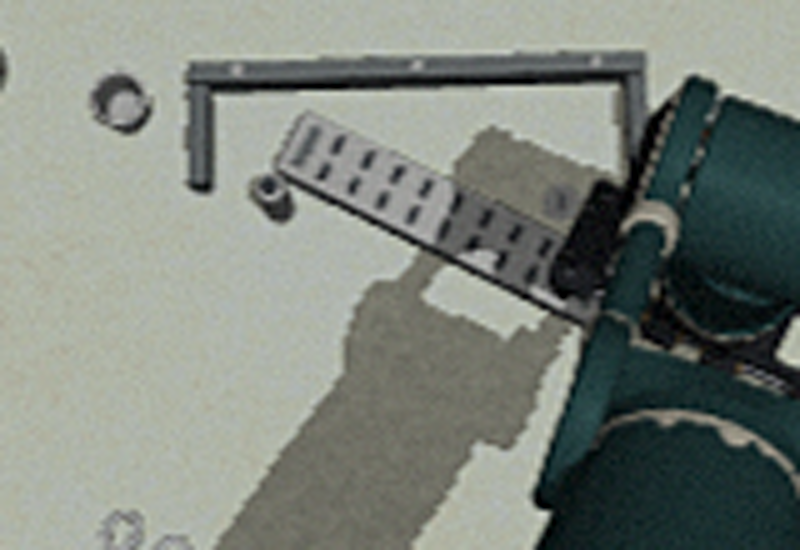

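The left end is now behind the post, with its corners at (303,111) and (277,168) and its back edge passing through (470,190).

```bash
python3 - <<'E'
from h import *
phi,c,u=cassA([(303,111),(277,168),(470,190)])
n=np.array([-u[1],u[0]]);p=np.array([-12,95])
print('post clr',(p-c)@n-33, 'along',(p-c)@u)
# feasibility: which (phi, ya) rotations: end_a back corner / wall / post / right wall
from itertools import product
def clr(cx,cy,f):
    u=np.array([-np.sin(f),np.cos(f)]);x=np.array([u[1],-u[0]]);C=np.array([cx,cy])
    cor=[C+a*120*u+b*23*x for a,b in product((1,-1),(1,-1))]
    m=[70-k[0] for k in cor]+[140-k[1] for k in cor if k[0]>0]+[140+k[1] for k in cor if k[0]>0]
    def d(q,rad):
        l=np.array([abs((q-C)@u)-120,abs((q-C)@x)-23]);return np.linalg.norm(np.maximum(l,0))+min(l.max(),0)-rad
    m+=[d(p,10),d(np.array([0,-147]),7)];return min(m)
for f in (-.47,-.4,-.35,-.3,-.25,-.2,-.15,-.1,0):
    best=max(((clr(x,y,f),x,y) for x in range(-50,50,2) for y in range(-40,30,2)))
    print(f,best[0].round(1),best[1:])
E
```

```text
phi by end face -0.427
phi -0.481 enda [30.4 84.8] c [-25.1 -21.6] endb [ -80.6 -128. ]
post clr 9.286344372638183 along 109.4470568638819
-0.47 18.0 (-24, -40)
-0.4 16.6 (-16, -40)
-0.35 15.9 (-10, -40)
-0.3 10.7 (0, -14)
-0.25 10.2 (-50, -40)
-0.2 10.6 (12, -6)
-0.15 11.3 (18, -4)
-0.1 11.1 (24, 6)
0 13.0 (34, 6)
```

```bash
python3 -m inch '[0,6,20,0,0,0,1,0,10,44,0,0,0,1,0,18,48,0,0,0,1,0,28,48,0,0,0,1,0,36,48,0,0,0,1,0,43,48,0,0,0,1,0,50,48,0,0,0,1,0,57,48,0,0,0,1,0,63,48,0,0,0,1,0,63,48,0,0,0,1]'
python3 -m inch '[0,-8,0,0,0,0,1,0,-14,0,0,0,0,1,15,-14,0,0,0,0,1,35,-14,0,0,0,0,1,50,-14,0,0,0,0,1,52,-5,0,0,0,0,1,52,10,0,0,0,0,1,52,22,0,0,0,0,1,52,28,0,0,0,0,1,52,28,0,0,0,0,1]'
python3 - <<'E'
from h import *
where()
i=r.read_camera('top')[125:235,150:310,::-1]
cv2.imwrite('pics/t6.png',cv2.resize(i,None,fx=5,fy=5,interpolation=cv2.INTER_CUBIC))
E
```

```text
t: 8.73
ee_pos: [0.5518, -0.0934, 0.0318]
tool_rot: [0.221, 0.975, 0.0, 0.001]
ft_force: [-0.1, 0.8, 0.1]
opening: 0.008
grasp_force: 0.0
t: 9.57
ee_pos: [0.5173, -0.0459, 0.0315]
tool_rot: [0.221, 0.975, 0.0, 0.001]
ft_force: [-0.0, -0.7, -0.3]
opening: 0.001
grasp_force: 0.0
tcp bay [-111.9  -67.7] z 31.5 psi -0.497 F [-0.  -0.7 -0.3]
```

View pics/t6.png

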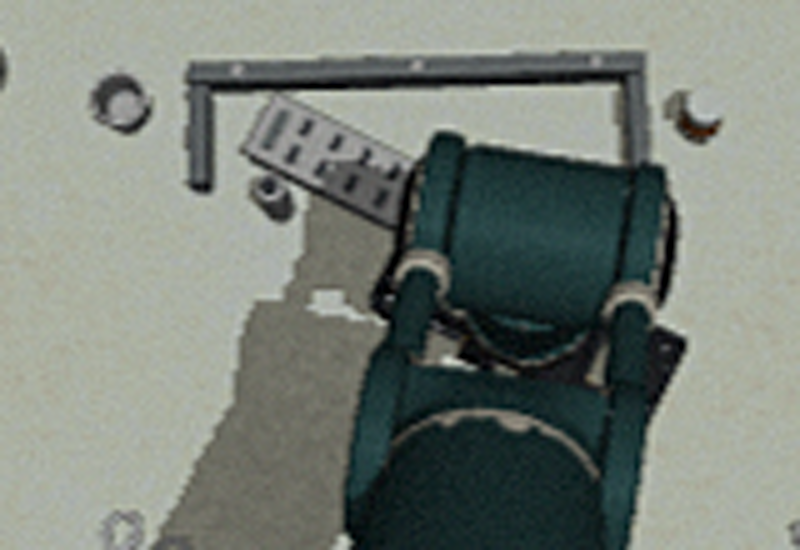

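The left end corners are now at (271,91) and (243,150), behind the post and not touching the walls. The back edge passes through (405,157).

```bash
python3 - <<'E'
from h import *
phi,c,u=cassA([(271,91),(243,150),(405,157)])
n=np.array([-u[1],u[0]]);t=np.array([-111.9,-67.7])-c;print('tcp along',t@u,'n',t@n,'post clr',(np.array([-12,95])-c)@n-33)
E
```

```text
phi by end face -0.439
phi -0.497 enda [ 44.1 106.6] c [-13.1   1.1] endb [ -70.3 -104.4]
tcp along -107.58561793004652 n 54.036838494353844 post clr 10.752043356680979
```

```bash
python3 -m inch '[-10,0,0,0,0,0,1,-18,0,0,0,0,0,1,-25,0,0,0,0,0,1,-31,0,0,0,0,-0.05,1,-37,1,0,0,0,-0.10,1,-43,1,0,0,0,-0.14,1,-49,1,0,0,0,-0.18,1,-55,2,0,0,0,-0.22,1,-60,2,0,0,0,-0.25,1,-60,2,0,0,0,-0.25,1]'
python3 - <<'E'
from h import *
where();plan(-19,-105,32,0);plan(3,-107,32,0)
i=r.read_camera('top')[125:235,150:310,::-1]
cv2.imwrite('pics/t7.png',cv2.resize(i,None,fx=5,fy=5,interpolation=cv2.INTER_CUBIC))
E
```

```text
t: 10.45
ee_pos: [0.5722, -0.072, 0.0311]
tool_rot: [0.098, 0.995, -0.0, 0.0]
ft_force: [0.1, 0.7, 0.4]
opening: 0.008
grasp_force: 0.0
tcp bay [-58.4 -96.6] z 31.1 psi -0.249 F [0.1 0.7 0.4]
t 10.45 shift [-40.3   1.5  -0.9] rot [-0.     0.001 -0.249]
t 10.45 shift [-62.1   5.   -0.9] rot [-0.     0.001 -0.249]
```

```bash
python3 -m inch '[-6,0,0,0,0,-0.04,1,-12,0,0,0,0,-0.08,1,-18,0,0,0,0,-0.12,1,-24,1,0,0,0,-0.16,1,-30,1,0,0,0,-0.20,1,-36,1,0,0,0,-0.22,1,-40,2,0,0,0,-0.25,1,-44,2,0,0,0,-0.25,1,-48,3,0,0,0,-0.25,1,-48,3,0,0,0,-0.25,1]'
python3 - <<'E'
from h import *
where()
i=r.read_camera('top')[125:235,150:310,::-1]
cv2.imwrite('pics/t8.png',cv2.resize(i,None,fx=5,fy=5,interpolation=cv2.INTER_CUBIC))
E
```

```text
t: 11.33
ee_pos: [0.6194, -0.0775, 0.0312]
tool_rot: [-0.026, 1.0, -0.0, 0.0]
ft_force: [1.4, 0.4, 0.3]
opening: 0.004
grasp_force: 0.0
tcp bay [ -11.6 -104.5] z 31.2 psi 0.0 F [1.4 0.4 0.3]
```

View pics/t8.png

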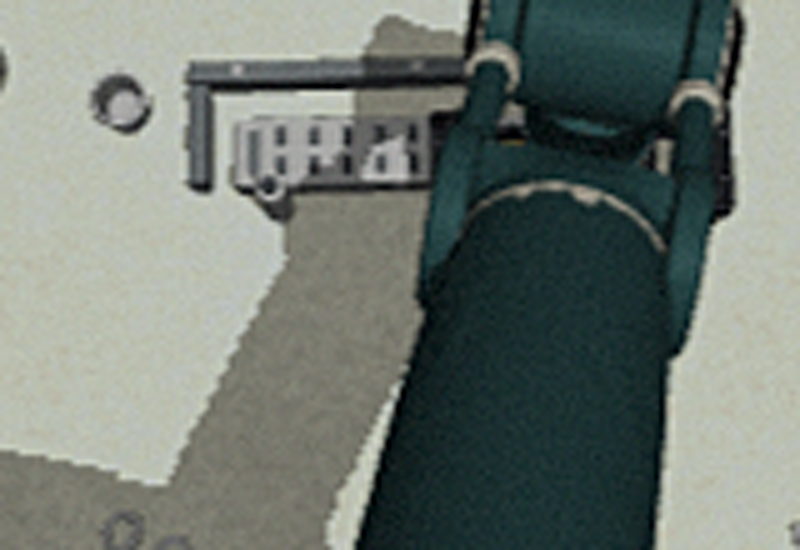

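The cassette now lies parallel to the bay, with its back edge from (235,121) to (430,114). It needs to go about 20 mm deeper, so next comes a square push with open fingers on the middle of its front side.

```bash
python3 - <<'E'
from h import *
cassA([(235,121),(236,188),(430,114)])
plan(-50,-12,60,0);plan(-50,-12,33,0)
E
```

```text
phi by end face 0.01
phi 0.01 enda [ 21.1 121. ] c [22.3  1. ] endb [  23.4 -119. ]
t 11.3833 shift [ 38.1  92.4 -28.9] rot [-0.     0.001  0.   ]
t 11.3833 shift [38.1 92.4 -1.9] rot [-0.     0.001  0.   ]
```

```bash
python3 -m inch '[15,0,0,0,0,0,1,35,0,0,0,0,0,1,38,20,-2,0,0,0,0.7,38,45,-2,0,0,0,0.4,38,70,-2,0,0,0,0.1,38,86,-2,0,0,0,0,38,88,-2,0,0,0,0,38,88,-2,0,0,0,0,38,88,-2,0,0,0,0,38,88,-2,0,0,0,0]'
python3 - <<'E'
from h import *
where();plan(5,-14,33,0);print(r.read_state()['opening'])
E
```

```text
t: 12.22
ee_pos: [0.5761, 0.0077, 0.0332]
tool_rot: [-0.026, 1.0, -0.0, 0.0]
ft_force: [0.6, -1.1, -0.2]
opening: 0.584
grasp_force: 0.0
tcp bay [-50.4 -17.2] z 33.2 psi 0.0 F [ 0.6 -1.1 -0.2]
t 12.2167 shift [-55.4   3.1   0.2] rot [-0.  0.  0.]
0.5842906650938426
```

```bash
python3 -m inch '[-5,0,0,0,0,0,0,-12,0,0,0,0,0,0,-20,0,0,0,0,0,0,-28,0,0,0,0,0,0,-35,0,0,0,0,0,0,-40,0,0,0,0,0,0,-45,0,0,0,0,0,0,-50,0,0,0,0,0,0,-54,0,0,0,0,0,0,-57,0,0,0,0,0,0]'
python3 -m inch '[0,0,0,0,0,0,0,5,0,0,0,0,0,0,15,0,0,0,0,0,0,30,0,0,0,0,0,0,45,0,-20,0,0,0,0,60,0,-55,0,0,0,0,90,0,-90,0,0,0,0,125,0,-120,0,0,0,0,150,0,-140,0,0,0,0,150,0,-140,0,0,0,0]'
python3 - <<'E'
from h import *
where()
i=r.read_camera('top')[:,:,::-1]
cv2.imwrite('pics/t9full.png',i)
cv2.imwrite('pics/t9.png',cv2.resize(i[110:245,100:260+60],None,fx=3.5,fy=3.5,interpolation=cv2.INTER_CUBIC))
E
```

```text
t: 13.05
ee_pos: [0.6328, 0.0118, 0.0326]
tool_rot: [-0.027, 1.0, 0.0, -0.0]
ft_force: [-2.9, 0.2, 0.5]
opening: 1.003
grasp_force: 1.3
t: 13.88
ee_pos: [0.4806, 0.0035, 0.1782]
tool_rot: [-0.027, 1.0, -0.0, 0.003]
ft_force: [-0.2, 0.5, 0.4]
opening: 1.005
grasp_force: 0.0
tcp bay [-145.9  -16.4] z 178.2 psi 0.001 F [-0.2  0.5  0.4]
```

All ten picture views are used, so I'll check the result numerically.

```bash
python3 - <<'E'
from h import *
c=r.get_calibration('top');T=np.array(c['T']);Ti=np.linalg.inv(T)
g=cv2.imread('pics/t9full.png',0).astype(np.float32);g0=cv2.imread('pics/top0.png',0).astype(np.float32)
def pj(b,z):
    w=np.c_[(O+np.array(b)@B.T)/1000,np.full(len(b),z)];return cv2.projectPoints(w,cv2.Rodrigues(Ti[:3,:3])[0],Ti[:3,3],np.array(c['K']),np.array(c['D']))[0].reshape(-1,2).astype(np.float32)
for y in (-112,-105,70,112):
    xs=np.arange(-20,84,4);v=[0]*len(xs)
    for dy in (-4,0,4):
        p=pj([(x,y+dy) for x in xs],.028);v=v+cv2.remap(g,p[:,0],p[:,1],cv2.INTER_LINEAR).ravel()/3
    print(y,[f'{x}:{int(q)}' for x,q in zip(xs,v)])
for x in (36,):
    ys=np.r_[np.arange(-156,-100,4),np.arange(100,156,4)];p=pj([(x,y) for y in ys],.028);print([f'{y}:{int(q)}' for y,q in zip(ys,cv2.remap(g,p[:,0],p[:,1],cv2.INTER_LINEAR).ravel())])
for n,(u,v) in dict(dappen=(174,146),vial=(288,147),saline=(135,133),swabs=(349,150),phone=(365,187),tape=(120,220),forceps=(175,245),probe=(315,252)).items():
    a=[k[v-16:v+17,u-20:u+21] for k in(g0,g)];print(n,np.round(cv2.phaseCorrelate(a[0],a[1])[0],2),round(float(np.abs(a[0]-a[1]).mean()),1))
E
```

```text
-112 ['-20:121', '-16:130', '-12:157', '-8:162', '-4:175', '0:171', '4:173', '8:173', '12:96', '16:77', '20:146', '24:151', '28:147', '32:146', '36:146', '40:146', '44:144', '48:141', '52:141', '56:146', '60:150', '64:86', '68:19', '72:47', '76:102', '80:93']
-105 ['-20:53', '-16:62', '-12:86', '-8:102', '-4:143', '0:160', '4:158', '8:153', '12:55', '16:55', '20:157', '24:146', '28:116', '32:113', '36:114', '40:116', '44:113', '48:106', '52:112', '56:139', '60:148', '64:71', '68:23', '72:48', '76:100', '80:91']
70 ['-20:30', '-16:31', '-12:32', '-8:30', '-4:27', '0:28', '4:24', '8:31', '12:28', '16:33', '20:32', '24:29', '28:26', '32:24', '36:90', '40:154', '44:112', '48:91', '52:95', '56:124', '60:147', '64:73', '68:23', '72:63', '76:96', '80:87']
112 ['-20:67', '-16:76', '-12:81', '-8:84', '-4:92', '0:105', '4:116', '8:166', '12:31', '16:65', '20:150', '24:132', '28:112', '32:115', '36:116', '40:116', '44:117', '48:115', '52:119', '56:143', '60:149', '64:93', '68:16', '72:57', '76:98', '80:94']
['-156:147', '-152:99', '-148:89', '-144:77', '-140:55', '-136:84', '-132:117', '-128:162', '-124:172', '-120:171', '-116:154', '-112:147', '-108:137', '-104:97', '100:148', '104:135', '108:96', '112:105', '116:145', '120:143', '124:119', '128:160', '132:168', '136:96', '140:55', '144:90', '148:85', '152:88']
dappen [0.59 0.03] 19.8
vial [ 0.55 -0.02] 19.4
saline [0.35 0.  ] 18.2
swabs [ 0.49 -0.01] 19.0
phone [ 0.53 -0.02] 16.2
tape [0.47 0.07] 20.7
forceps [0.4  0.19] 39.9
probe [0.49 0.01] 21.2
```

Both ends span about x = 18 to 63 mm, so the cassette's centre line is at about 41 mm. Its ends are at about ±120 mm, and no bystander has moved.

```bash
python3 -c "
from rig import r
print(r.close_job())"
```

```text
the job is handed in; nothing more can be done
None
```

The cassette lies flat and square inside the bay behind the post, every bystander is where it started, the arm is clear, and I handed the job in about 14 s into the 72 s limit (the final pose was measured from the top camera; the hand-in gave no verdict).

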